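# Clamp the build plate under the leaf spring

## Robot

A 6-joint arm with a two-finger parallel gripper is mounted at the origin on the work surface. World frame = base frame: x ahead of the robot, y to its left, z up, the work surface at z = 0. Lengths are in m, angles in rad, forces in N, time in s.
With the tool pointing down it reaches from about 0.25 to 0.85 m from the base axis. Payload 12.5 kg.
Tool frame: the origin (TCP) lies on the centre line of the jaws, within the pads' length; the fingertips stand 11 mm ahead of it and the grasp point (between the pads) lies 8 mm behind it; y points along the fingers, x is the direction in which the jaws open and shut, and the axes are right-handed (so a half turn about y gives the same grasp; the last joint's range is limited). The gripper opens to 93 mm and grips with 3 to 60 N. Pads are 15 mm wide; open, the fingers measure 128 mm over their backs; the gripper's body (75 mm by 188 mm) begins 65 mm behind the grasp point.
Start: joints at [1.214, 0.351, 1.652, -0, 1.139, -0.085], TCP at [0.148, 0.53, 0.23] pointing down, gripper open.
Joint ranges: [-2.75, 2.75], [-0.79, 2.1], [0.01, 2.65], [-1.57, 4.71], [0.07, 3.14], [-2.87, 2.87]. Speed limits (rad/s): [2.22, 2.22, 2.79, 3.14, 3.14, 3.14].

## Interface

Orientations are given as a 3x3 rotation matrix whose columns are the frame's x, y, z axes.
In Python, from plant import * gives the robot as it stands. The module is installed in compiled form; this text tells all that it offers. Calls block until the motion is done:
- move_pose(position, orientation): joint-space move of the TCP to a pose.
- line_to(position, orientation=None, speed=0.15, contact_N=None): straight line of the TCP; orientation=None keeps the orientation; speed is the mean speed in m/s. With contact_N (N) it stops when the force on the tool has changed by that much, and returns True; else False.
- move_joints(angles): joint-space move.
- command_gripper(opening, effort=None): finger opening in m; effort is the grip in N (None keeps the last); returns when the fingers have stopped.
- pause(seconds).
- ik(position, orientation): joint angles nearest the present ones, or None.
- snapshot(name): name is "scene" or "side" or "wrist"; returns a dict with "image" (400x640x3 uint8, red, green, blue), "range_z" (400x640 float32, m along the optical axis (not along the pixel's ray), 0 where there is no reading), "fx", "fy", "cx", "cy" (pixels), "R" (3x3) and "t" (3): a world point X has camera coordinates R X + t. Camera axes: x right, y down, z forward; pixel columns grow to the right and rows downward; lengths in m; the calibration is good to about 2 mm. A picture is of the moment at which its call begins.
A pose or a line that the arm cannot do raises IKError and nothing moves.
- finish_job(): hands the job in, once; it reports no verdict.
Trained networks look in the newest picture that a camera, given by its name, has taken for a name from the list of things; names that differ only in an ending like _2 or _b are one class to them, and where a whole thing is asked for, a point or a joint stands for the part that bears it (a point fixed in the world has none). Each returns a list of dicts, best first, with "confidence" (0 to 1); they miss things now and then, are a little off and sometimes report something else, mostly with a low value. They report only what shows in the picture. A call takes as long as a camera call. They do not tell look-alikes from the thing itself.
- recognise(camera, label): "extent" ([centre column, centre row, width, height] as shares, 0 to 1, of the picture: columns of its width, rows of its height, round what is visible of it).
- place_of(camera, label): "centre" ([column, row] as shares, 0 to 1, of the picture: columns of its width, rows of its height: a listed point, or the origin of a listed thing).
Readings, each from a call of its own:
- read_clock(): time.
- read_joints(): joint angles.
- read_joint_vel(): joint speeds.
- read_effort(): joint torques, N m.
- read_tool_pos(): TCP position.
- read_orientation(): TCP orientation.
- read_force(): force on the tool from outside, world axes, zero at the start.
- read_torque(): the same for the moment, N m.
- read_width(): finger opening in m.
Only numpy, scipy, OpenCV 4.12 (cv2) and the standard library are available. Lean on these libraries where they do the work, as an engineer would, in place of code of your own. Each camera call takes 0.05 s, during which the arm holds its last target. There are 200 camera calls.

## Task

Clamp the black printer build plate in the bench jig: with your fingertips press it down hard on its low step so the sprung bed sinks, and while pressing slide it forward under the bridge and leaf spring until it is fully home against the end stop, then let go. Only press and push the plate, never lift it, and leave the things around the jig where they are.

Things in the scene. Friction and masses are not known exactly. Their poses are not given: they have to be found in the camera images.
- dock: Bench jig fixed to the table: grey base 280 x 150 x 10 mm, origin at the centre of its underside, z up. The plate slides along its +x (away from the robot, within 0.7 rad of straight ahead) between two aluminium side rails 106 mm apart inside, tops 42 mm above the table. Open at the near (-x) end; end stop's face at x = 120 mm, its top 48 mm above the table.
- bridge (a point): Centre of the underside of the fixed aluminium bridge bar across the jig's channel, 45 mm above the table. The bar covers jig x = 62 to 76 mm, is 130 mm wide, its top 57 mm above the table. Axes as the jig's.
- plate: Build plate, black, loose, about 0.25 kg, 140 mm (x) by 100 mm (y), in the jig's channel, axes as the jig's, origin at the centre of its underside. Near 50 mm (x -70 to -20) is a finger step 7 mm thick, the rest 14 mm thick: the 7 mm riser at x = -20 mm can be pushed forward. Starts with underside 38 mm above the table, leading edge 8 to 42 mm short of the bridge, 7 mm too high to pass it.
- step (a point): Centre of the top of the plate's low finger step (50 mm in x, 100 mm in y), where to press; 25 mm behind the riser. 45 mm above the table with the bed up, 34 mm with the bed 11 mm down (a good depth for sliding). Axes as the plate's.
- home (a point): Point on the jig where the plate's origin lies when the plate is fully home: against the end stop, and let go, so that the sprung bed holds it up against the underside of the bridge (31 mm above the table). Axes as the jig's.
- bed (a joint): How far the sprung bed under the plate is pushed down, in m: 0 raised, 0.016 on its hard lower stop. Slick plastic (friction about 0.25); moves straight down without tilting. With the plate on it, it takes about 4 N to start, 9 N to be 0.007 down, 12 N for 0.011 and 15 N to reach the stop; it must be over 0.007 down for the plate to pass under the bridge, 0.009 to 0.014 is good.
- leaf (a joint): Angle in rad by which the steel leaf spring is lifted, 0 at rest. It is 40 mm long, 56 mm wide, hangs from the far side of the bridge and slopes down towards the end stop, its tip 31 mm above the table at rest. The plate lifts it to 0.2 to 0.35 (bed down) or about 0.42 (plate risen against the bridge), with a drag of a few N.
- glue: A glue stick standing on end, 29 mm across, 80 mm tall, white with an orange cap. Origin at its underside. Leave alone.
- jar: A small glass jar, 44 mm across, 60 mm tall, black cap. Origin at its underside. Leave alone.
- bracket: A printed orange L-shaped bracket, 50 x 35 mm, 46 mm tall. Origin at its underside. Leave alone.
- scraper: A plate scraper lying flat, 190 mm long, black handle. Leave alone.
Mind the look-alikes: they are no part of the job. What is shaped like the plate but yellow is not meant.

How it is judged:
By the outcome, as a careful person would: the job done as asked, in the order asked, and still so for the second after the job is handed in, with the robot touching nothing.
It also fails if it takes over 38 s, if anything falls off the work surface, if the arm or the gripper's body presses on something with over 40 N, if the wrist force passes 120 N, or if a joint passes its speed limit or range.

## Working session

There is one attempt and no reset: what is moved stays moved. The work goes in short steps, each a Python script; the robot and the scene stay as the last script left them, time stands still between calls to the robot, and variables do not carry over. Pictures are saved under pics/ and viewed, about 8 in all and at most 12, crops included, and the job is handed in when it is done.

```bash
mkdir -p pics; python3 - <<'E'
from plant import *
import cv2,numpy as np
ims=[]
for c in ["scene","side"]:
    s=snapshot(c); im=s["image"][:,:,::-1].copy()
    for l in ["dock","bridge","plate","step","home"]:
        for d in place_of(c,l)[:3]:
            u,v=d["centre"][0]*640,d["centre"][1]*400
            z=s["range_z"][min(399,max(0,int(v))),min(639,max(0,int(u)))]
            p=np.array([(u-s["cx"])/s["fx"]*z,(v-s["cy"])/s["fy"]*z,z]); w=s["R"].T@(p-s["t"])
            print(c,l,round(d["confidence"],2),int(u),int(v),w.round(3))
    cv2.imwrite(f"pics/{c}.png",im); np.savez(f"{c}.npz",**s)
    print(c, (-s["R"].T@s["t"]).round(3))
print(read_clock(),read_orientation().round(3))
E
```

```text
scene dock 0.75 344 224 [0.62  0.073 0.056]
scene bridge 0.83 355 222 [0.632 0.094 0.054]
scene plate 0.95 296 162 [0.308 0.23  0.014]
scene plate 0.79 340 201 [0.557 0.132 0.053]
scene plate 0.67 405 168 [0.558 0.415 0.013]
scene step 0.9 335 184 [0.495 0.186 0.045]
scene step 0.86 402 158 [0.516 0.469 0.005]
scene step 0.78 308 159 [0.31  0.276 0.004]
scene home 0.87 352 224 [0.63  0.088 0.052]
scene home 0.2 402 201 [0.638 0.282 0.01 ]
scene [ 1.007 -0.406  0.58 ]
side dock 0.64 313 188 [0.533 0.095 0.043]
side plate 0.88 297 174 [0.531 0.15  0.053]
side plate 0.83 190 224 [0.285 0.221 0.013]
side plate 0.71 233 141 [0.527 0.405 0.016]
side step 0.87 185 207 [0.306 0.281 0.007]
side step 0.8 217 133 [0.521 0.477 0.007]
side step 0.71 276 177 [0.495 0.182 0.044]
side home 0.89 335 173 [0.609 0.104 0.038]
side home 0.3 296 177 [0.524 0.143 0.053]
side [ 0.045 -0.468  0.709]
0.6 [[ 0.268  0.    -0.963]
 [ 0.963  0.     0.268]
 [ 0.    -1.    -0.   ]]
```

View pics/scene.png

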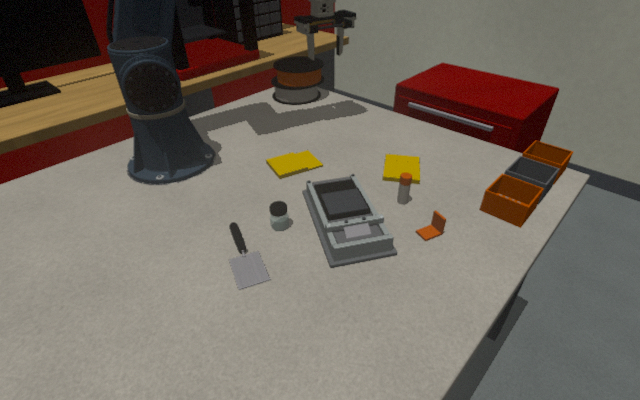

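View pics/side.png

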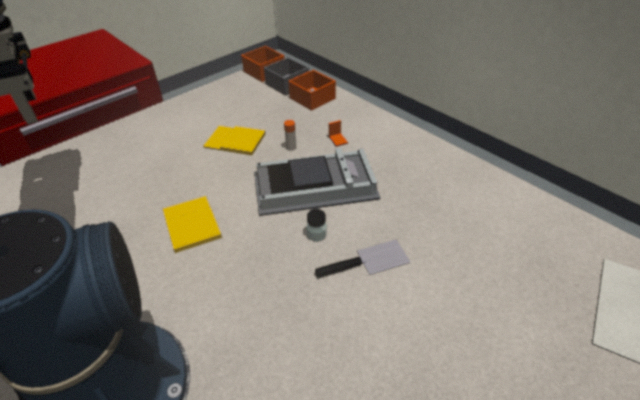

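The black plate sits in the jig at the centre of both pictures (scene ~340,201; side ~297,174). The yellow plates are the decoys. I'll get the jig yaw from depth, then look from above.

```bash
cat > h.py <<'E'
import numpy as np,cv2
from plant import *
def cloud(s):
    z=s["range_z"]; v,u=np.mgrid[:z.shape[0],:z.shape[1]]
    P=np.stack([(u-s["cx"])/s["fx"]*z,(v-s["cy"])/s["fy"]*z,z],-1)
    W=(P-s["t"])@s["R"]; W[z<=0]=np.nan; return W
def ori(th): # jaws across the jig, fingers down
    x=np.array([-np.sin(th),np.cos(th),0]); y=np.array([0,0,-1.]); return np.stack([x,y,np.cross(x,y)],1)
E
python3 - <<'E'
from h import *
pts=[]
for c in ["scene","side"]:
    W=cloud(np.load(c+".npz")).reshape(-1,3)
    m=(np.hypot(W[:,0]-.57,W[:,1]-.13)<.19)
    for lo,hi in((.006,.065),(.036,.065)):
        q=W[m&(W[:,2]>lo)&(W[:,2]<hi)]
        # keep the largest connected blob on a 4 mm grid
        g=np.zeros((100,100),np.uint8); ij=((q[:,:2]-[.37,-.07])/.004).astype(int); g[ij[:,0],ij[:,1]]=1
        n,lab,st,_=cv2.connectedComponentsWithStats(g); k=1+st[1:,4].argmax(); q=q[lab[ij[:,0],ij[:,1]]==k]
        print(c,lo,len(q),cv2.minAreaRect((q[:,:2]*1000).astype(np.float32)))
th=-.58
move_pose([.53,.165,.27],ori(th)); command_gripper(.04)
s=snapshot("wrist"); np.savez("w1.npz",**s)
cv2.imwrite("pics/w1.png",s["image"][:,:,::-1])
print((-s["R"].T@s["t"]).round(3),read_tool_pos(),read_force(),read_clock(),read_width())
E
```

```text
scene 0.006 5489 ((570.239501953125, 133.54946899414062), (149.4676055908203, 282.09027099609375), 57.35329055786133)
scene 0.036 4067 ((571.6323852539062, 133.52406311035156), (131.20692443847656, 264.74627685546875), 57.29270553588867)
side 0.006 5973 ((568.9860229492188, 131.65480041503906), (149.38958740234375, 279.4609375), 57.141361236572266)
side 0.036 4240 ((570.72314453125, 134.17552185058594), (134.94113159179688, 264.2606201171875), 57.43268585205078)
[0.471 0.204 0.425] [0.53000005 0.16500393 0.26999532] [ 0.25721861  0.1984139  -0.18037574] 3.55 0.03969977651167915
```

View pics/w1.png

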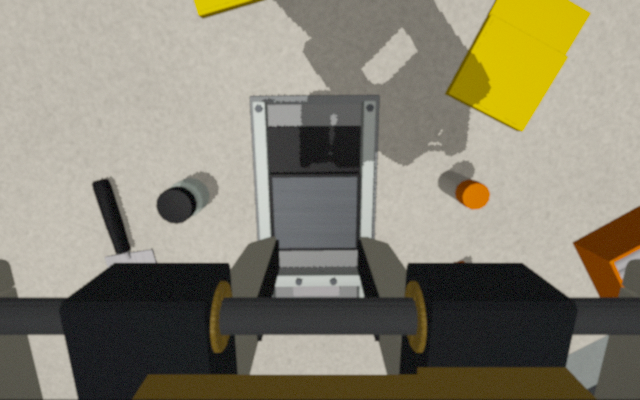

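The wrist view shows the step at about (315,150), the riser at row ~173, the plate's leading edge at row ~248 and the bridge below it, with up pointing towards the robot. Depth gives the base as 282×149 mm, which matches the spec. Next I'll profile the plate along the jig axis.

```bash
python3 - <<'E'
from h import *
th=np.deg2rad(-32.7); c=np.array([.5696,.1326])
R=np.array([[np.cos(th),-np.sin(th)],[np.sin(th),np.cos(th)]])
for f in("w1","scene","side"):
    W=cloud(np.load(f+".npz")).reshape(-1,3); J=np.c_[(W[:,:2]-c)@R,W[:,2]]*1000
    a=J[(abs(J[:,1])<25)]
    print(f,[(x,round(float(np.median(a[(abs(a[:,0]-x)<2),2])),1)) for x in range(-142,146,4) if (abs(a[:,0]-x)<2).sum()>3])
    b=J[(abs(J[:,0]+50)<60)&(J[:,2]>40)&(J[:,2]<47)&(abs(J[:,1])>48)&(abs(J[:,1])<75)]
    d=J[(J[:,2]>49)&(J[:,2]<55)&(J[:,0]<50)]  # thick part of plate
    if len(d)>50: print(" rails",[np.percentile(b[b[:,1]*s>0,1],[2,50,98]).round(1) for s in(-1,1)]," plate",len(d),cv2.minAreaRect(d[:,:2].astype(np.float32)))
E
```

```text
w1 [(-142, -0.1), (-138, 9.4), (-134, 10.0), (-130, 10.2), (-126, 38.0), (-122, 37.8), (-118, 37.9), (-114, 38.1), (-110, 38.1), (-106, 40.6), (-102, 44.9), (-98, 44.9), (-94, 45.1), (-90, 45.0), (-86, 361.1), (-82, 359.4), (-78, 360.9), (-74, 371.4), (-70, 362.2), (-66, 349.7), (-62, 299.0), (-58, 296.2), (-54, 281.3), (-50, 283.9), (-46, 279.0), (-42, 52.9), (-38, 52.5), (-34, 52.4), (-30, 52.5), (-26, 52.4), (-22, 52.5), (-18, 52.5), (-14, 52.7), (-10, 52.5), (-6, 52.4), (-2, 52.6), (2, 52.3), (6, 52.4), (10, 52.5), (14, 52.4), (18, 52.4), (22, 52.5), (26, 52.3), (30, 52.2), (34, 51.9), (38, 38.4), (42, 38.0), (46, 38.0), (50, 38.2), (54, 38.2), (58, 38.2), (62, 49.3), (66, 56.7), (70, 57.6), (74, 57.4), (78, 56.5), (82, 47.3), (86, 45.3), (90, 43.1), (94, 41.1), (98, 38.7), (102, 38.2)]
 rails [array([-62.9, -56.9, -51.1]), array([48.6, 59.8, 66.5])]  plate 7051 ((-6.920616149902344, 108.14140319824219), (532.42041015625, 92.760009765625), 87.40225219726562)
scene [(-130, 38.5), (-126, 39.1), (-122, 39.5), (-118, 39.2), (-106, 45.7), (-102, 46.5), (-98, 46.0), (-94, 46.1), (-90, 
[... 1163 characters left out ...]
.0), (-34, 52.4), (-30, 52.2), (-26, 53.0), (-22, 52.4), (-18, 52.7), (-14, 52.8), (-10, 52.8), (-6, 52.5), (-2, 52.5), (2, 52.1), (6, 52.8), (10, 52.8), (14, 52.6), (18, 53.2), (22, 52.3), (26, 52.3), (30, 52.1), (34, 51.6), (38, 37.8), (42, 38.4), (46, 38.3), (50, 37.8), (54, 37.7), (58, 37.9), (62, 47.1), (66, 57.2), (70, 57.2), (74, 57.6), (78, 49.7), (82, 47.3), (86, 45.2), (90, 43.0), (94, 40.7), (98, 38.8), (102, 38.2), (106, 37.8), (110, 38.5), (114, 38.0), (118, 39.0), (122, 46.7), (126, 48.5), (130, 47.8)]
 rails [array([-63.8, -56.4, -48.1]), array([48.6, 61.1, 69. ])]  plate 1604 ((-100.88015747070312, 80.65899658203125), (1171.7135009765625, 316.211669921875), 76.64815521240234)
```

Every source agrees: plate origin at jig x≈-35 mm, riser at -55, leading edge at 35, bridge face at 62, step height 45 mm. I'll touch the step just behind the riser, press, and check.

```bash
cat >> h.py <<'E'
th=np.deg2rad(-32.7); c=np.array([.5696,.1326]); O=ori(th)
RJ=np.array([[np.cos(th),-np.sin(th)],[np.sin(th),np.cos(th)]])
def J(x,y,z): return [*(c+RJ@[x,y]),z]
def where():
    p=read_tool_pos(); f=read_force(); return (*((p[:2]-c)@RJ*1000).round(1),round(p[2]*1000,1)),(RJ.T@f[:2]).round(1),round(float(f[2]),1),round(read_clock(),2)
E
python3 - <<'E'
from h import *
move_pose(J(-.070,.0005,.085),O)
print(where(),read_width())
print(line_to(J(-.070,.0005,.050),speed=.04,contact_N=2.5),where())
z=read_tool_pos()[2]
line_to(J(-.070,.0005,.0455),speed=.03); pause(.2); print(where())
s=snapshot("side"); cv2.imwrite("pics/s2.png",cv2.resize(s["image"][130:230,220:400,::-1],None,fx=4,fy=4))
E
```

```text
((np.float64(-69.2), np.float64(1.3), np.float64(86.2)), array([ 0.1, -0.2]), 0.1, 4.32) 0.04028453740783151
True ((np.float64(-70.2), np.float64(0.3), np.float64(54.3)), array([-0.8, -1.1]), 6.0, 5.03)
((np.float64(-69.9), np.float64(0.6), np.float64(46.1)), array([-2.6, -2.4]), 12.3, 5.69)
```

View pics/s2.png

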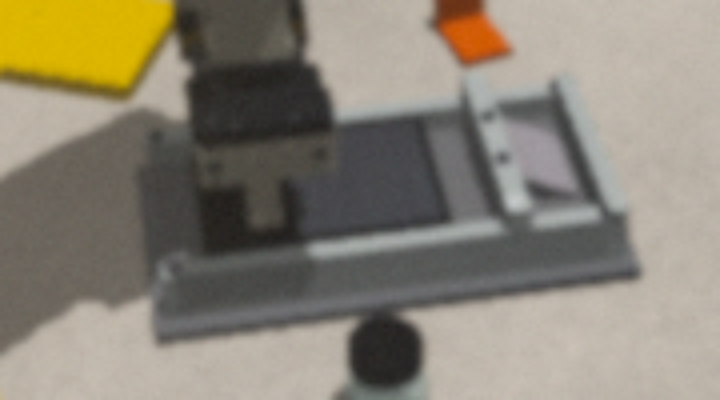

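The crop shows the fingers on the low step at (265,215), just behind the riser, with the plate sunk between the rails. The 12.3 N reading means the bed is about 11 mm down. Next I'll slide.

```bash
python3 - <<'E'
from h import *
z=.0452
for x in(-.050,-.034,-.020,-.004,.010):
    hit=line_to(J(x,.0005,z),speed=.05,contact_N=20); print(x,hit,where())
    if hit: break
s=snapshot("side"); cv2.imwrite("pics/s3.png",cv2.resize(s["image"][130:230,220:400,::-1],None,fx=4,fy=4))
E
```

```text
-0.05 False ((np.float64(-48.9), np.float64(1.2), np.float64(46.2)), array([ 1.6, -2.2]), 11.2, 6.29)
-0.034 False ((np.float64(-32.8), np.float64(1.2), np.float64(46.2)), array([ 2.3, -0.7]), 10.8, 6.76)
-0.02 False ((np.float64(-18.8), np.float64(1.1), np.float64(46.3)), array([ 2.1, -1.1]), 10.7, 7.19)
-0.004 False ((np.float64(-3.4), np.float64(0.8), np.float64(45.8)), array([ 0.8, -1.3]), 7.7, 7.66)
0.01 False ((np.float64(10.6), np.float64(0.8), np.float64(45.8)), array([-0.2, -0.7]), 8.7, 8.09)
```

View pics/s3.png

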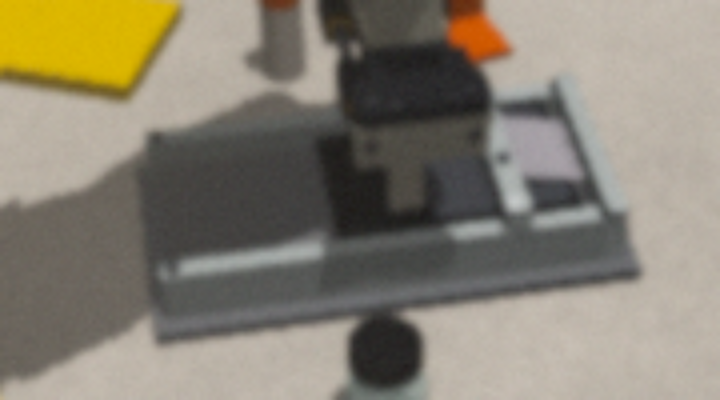

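The crop shows the plate under the bridge and leaf, with its leading edge near (580,195) approaching the end stop. I'll keep going until the stop is felt.

```bash
python3 - <<'E'
from h import *
z=.0447
for x in(.014,.017,.020,.022,.024,.026,.028,.030):
    hit=line_to(J(x,.0005,z),speed=.03,contact_N=12); print(x,hit,where())
    if hit or read_force()[:2]@RJ[:,0]<-14: break
s=snapshot("side"); cv2.imwrite("pics/s4.png",cv2.resize(s["image"][130:230,220:400,::-1],None,fx=4,fy=4))
W=cloud(s).reshape(-1,3); Q=np.c_[(W[:,:2]-c)@RJ,W[:,2]]*1000
a=Q[abs(Q[:,1]+44)<5]; print([(x,round(float(np.median(a[abs(a[:,0]-x)<1.5,2])),1)) for x in range(-60,130,3) if (abs(a[:,0]-x)<1.5).sum()>2])
E
```

```text
0.014 False ((np.float64(13.9), np.float64(0.7), np.float64(45.2)), array([-4.1, -0.8]), 10.3, 8.43)
0.017 False ((np.float64(17.0), np.float64(0.8), np.float64(45.2)), array([-2.7,  0.4]), 9.2, 8.68)
0.02 False ((np.float64(20.2), np.float64(0.8), np.float64(45.2)), array([-2.2, -1.4]), 7.9, 8.93)
0.022 False ((np.float64(21.2), np.float64(0.8), np.float64(45.1)), array([-6.6,  1. ]), 9.8, 9.18)
0.024 False ((np.float64(21.4), np.float64(0.7), np.float64(44.8)), array([-17.3,   1.5]), 13.6, 9.43)
[(-18, 444.3), (-15, 128.4), (-12, 138.3), (-9, 142.5), (-3, 201.3), (0, 160.9), (3, 165.5), (6, 172.9), (9, 179.4), (12, 170.1), (15, 176.7), (18, 189.6), (21, 184.0), (24, 185.5), (27, 185.5), (30, 186.5), (33, 167.8), (36, 163.3), (39, 161.0), (42, 163.9), (45, 161.1), (48, 121.0), (51, 120.3), (54, 42.8), (57, 355.5), (60, 354.8), (63, 279.4), (66, 345.1), (69, 312.6), (72, 315.5), (75, 316.0), (78, 309.1), (84, 40.1), (87, 40.3), (93, 40.5), (99, 41.0), (105, 39.5), (108, 41.5), (111, 41.5), (114, 40.8), (117, 41.3), (120, 44.3), (123, 47.8), (126, 48.0), (129, 49.1)]
```

View pics/s4.png

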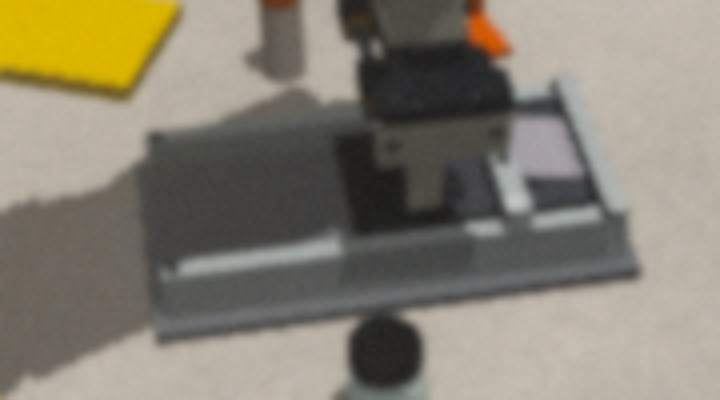

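The push stalled at x=21.4 mm with 17 N of forward reaction, exactly where the riser should be at home, and the plate's top reaches the stop at 120 mm. I'll ease the push, let it rise, lift away and look.

```bash
python3 - <<'E'
from h import *
line_to(J(.0225,.0005,.0447),speed=.02); print(where())
line_to(J(.0223,.0005,.052),speed=.03); print(where())
line_to(J(.020,.0005,.060),speed=.04); print(where())
line_to(J(-.02,.0005,.14),speed=.15); move_pose(J(-.12,.0005,.27),O); print(where())
for n in("side","scene","wrist"):
    s=snapshot(n); np.savez(n+"5.npz",**s)
    if n!="scene": cv2.imwrite(f"pics/{n}5.png",cv2.resize(s["image"][130:230,220:400,::-1],None,fx=4,fy=4) if n=="side" else s["image"][:,:,::-1])
    W=cloud(s).reshape(-1,3); Q=np.c_[(W[:,:2]-c)@RJ,W[:,2]]*1000
    for lo,hi in((-25,25),(36,48)):
        a=Q[(abs(Q[:,1])>lo)&(abs(Q[:,1])<hi)&(Q[:,2]<65)]; print(n,lo,[(x,round(float(np.median(a[abs(a[:,0]-x)<1.5,2])),1)) for x in [*range(-35,-10,3),*range(21,42,3),*range(84,128,3)] if (abs(a[:,0]-x)<1.5).sum()>2])
E
```

```text
((np.float64(21.2), np.float64(0.8), np.float64(45.0)), array([-8.9,  0.9]), 9.9, 9.72)
((np.float64(21.2), np.float64(0.3), np.float64(51.6)), array([-6. ,  0.2]), 2.2, 10.12)
((np.float64(20.3), np.float64(0.6), np.float64(60.3)), array([-0.1, -0.5]), -0.1, 10.47)
((np.float64(-119.6), np.float64(0.2), np.float64(268.6)), array([ 0.1, -0.4]), -0.6, 11.93)
side -25 [(-35, 31.5), (-32, 31.0), (-29, 31.4), (-26, 31.2), (-23, 30.8), (-20, 33.4), (-17, 38.1), (-14, 38.3), (-11, 38.3), (21, 38.1), (24, 38.3), (27, 38.7), (30, 41.1), (33, 44.7), (36, 45.5), (39, 45.5), (84, 49.9), (87, 49.8), (90, 50.1), (93, 49.9), (96, 48.8), (99, 49.2), (102, 48.3), (105, 48.4), (108, 48.5), (111, 47.9), (114, 48.4), (117, 47.5), (120, 46.2), (123, 48.2), (126, 48.2)]
side 36 [(-35, 31.0), (-32, 32.4), (-29, 30.2), (-26, 31.2), (-23, 31.6), (-20, 36.9), (-17, 38.4), (-14, 38.7), (-11, 38.2), (21, 37.8), (24, 38.0), (27, 38.8), (30, 41.5), (33, 44.5), (36, 45.0), (39, 45.5), (84, 44.6), (87, 45.9), (90, 45.3), (93, 44.2), (96, 45.4), (99, 43.9), (102, 44.7), (105, 44.2), (108, 44.8), (111, 45.2), (114, 
[... 788 characters left out ...]
, 31.2), (-29, 31.4), (-26, 31.3), (-23, 31.2), (-20, 33.5), (-17, 38.1), (-14, 38.2), (-11, 38.2), (21, 38.2), (24, 38.2), (27, 37.9), (30, 38.2), (84, 50.3), (87, 50.1), (90, 49.9), (93, 49.4), (96, 49.3), (99, 49.0), (102, 48.8), (105, 48.7), (108, 48.3), (111, 48.1), (114, 48.5), (117, 48.6), (120, 46.9), (123, 48.2), (126, 48.1)]
wrist 36 [(-35, 31.5), (-32, 30.8), (-29, 31.2), (-26, 31.4), (-23, 30.9), (-20, 33.7), (-17, 38.1), (-14, 37.9), (-11, 38.4), (21, 38.3), (24, 38.3), (27, 38.0), (30, 38.2), (84, 45.6), (87, 45.5), (90, 45.3), (93, 45.3), (96, 45.5), (99, 45.6), (102, 45.4), (105, 45.5), (108, 45.6), (111, 45.7), (114, 45.4), (117, 45.2), (120, 45.7), (123, 48.1), (126, 48.1)]
```

View pics/side5.png

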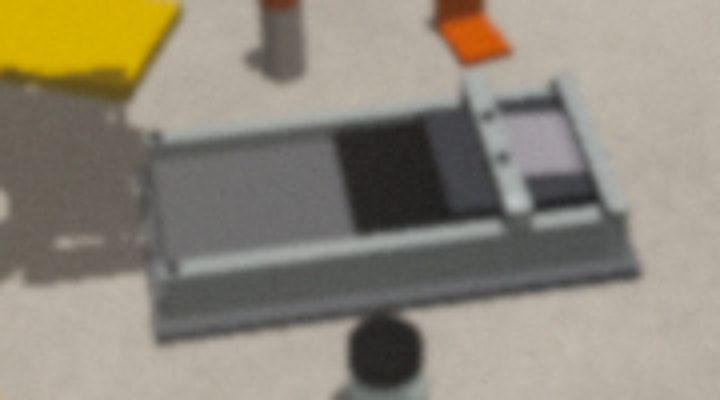

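View pics/wrist5.png

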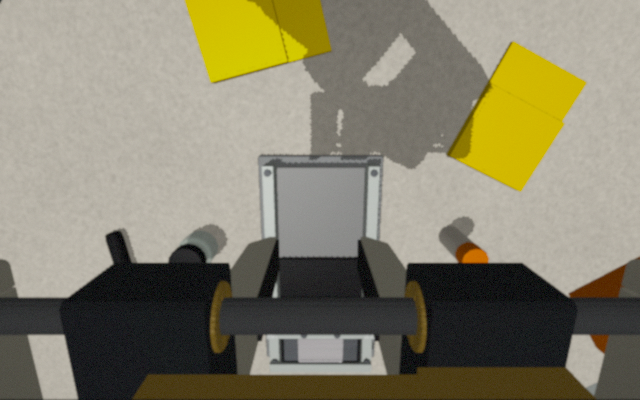

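Both pictures show the plate under the bridge and up to the end stop, with the leaf resting on it and the jar, glue stick and bracket unmoved. The depth data agree: the near edge is at jig x≈-20, the top is at 45.3 mm (held up against the bridge), and there is no gap at 120.

```bash
python3 -c "
from plant import *
pause(.3); print(read_force(),read_clock()); finish_job()"
```

```text
[-0.26440606 -0.08419079  0.1797454 ] 12.375
the job is handed in; nothing more can be done
```

The black build plate is clamped in the jig, and I handed the job in at 12.4 s of the 38 s allowed.

- **Press and slide:** I pressed the low step with both fingertips at about 12 N, which sank the bed about 11 mm. I then slid the plate under the bridge and leaf spring until it stalled against the end stop at about 17 N.
- **Letting go:** I eased the push off, let the plate rise against the bridge, and backed the arm clear of everything.
- **Position checks:** After letting go, the plate's near edge was at jig x ≈ -20 mm, its riser at ≈ 30 mm, and there was no gap at the end stop. Its top was 45.3 mm above the table, as expected with the plate held against the bridge, and the leaf was lifted and lying on it.
- **Other checks:** The wrist force was back to about zero. The jar, glue stick and bracket looked unmoved in the last pictures. The scraper was only partly in view.
- **Disagreement:** The scene camera read heights about 1 mm higher than the other two, within its calibration. No check failed.

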